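# Find the blind-bored block with a probe pin and stow it in the foam insert

## Robot

A 7-joint arm with a two-finger parallel gripper is mounted at the origin on a cart in front of the work surface, level with it; the furniture and walls round the work are solid. World frame = base frame: x ahead of the robot, y to its left, z up, the work surface at z = 0. Lengths are in m, angles in rad, forces in N, time in s.
With the tool pointing down it reaches from about 0.425 to 0.875 m from the base axis. Payload 4.7 kg.
Tool frame: the origin (TCP) lies on the centre line of the jaws, within the pads' length; the fingertips stand ahead of it and the grasp point (between the pads) lies 8 mm behind it (ctrl.finger_overhang is the x of the fingertips in the tool frame, in m); x points along the fingers, z is the direction in which the jaws open and shut, and the axes are right-handed (so a half turn about x gives the same grasp; the last joint's range is limited). The gripper opens to 87 mm and grips with 3 to 60 N. Pads are 19 mm wide; open, the fingers measure 117 mm over their backs; the gripper's body (75 mm by 190 mm) begins 51 mm behind the grasp point.
Start: joints at [-1.232, 0.321, -0.07, 1.45, 0.023, 1.371, -0.057], TCP at [0.207, 0.616, 0.234] pointing down, gripper open.
Joint ranges: [-2.86, 2.86], [-0.3, 2.09], [-1.38, 1.24], [0.06, 2.45], [-1.56, 4.7], [0.09, 2.05], [-2.69, 2.69]. Speed limits (rad/s): [2.57, 2.57, 3.14, 3.14, 3.14, 3.14, 3.14].

## Interface

Orientations are given as a rotation vector (axis times angle).
In Python, from bench import readout, viewer, job, nets, ctrl gives the robot as it stands.
- The arm moves only by the shell command python3 -m creep 'ROWS' [FORCE]. ROWS is JSON, a list of rows, each an object with "linear": the shift along the tool's x, y, z in m, a list of three; "twist": the turn, a rotation vector about the tool's x, y, z in degrees, a list of three; "fingers": the gripper's target within -1 to 1 (shut at 1, half-way at 0, fully open at -1). A call has 1 to 8 rows; each row is the pose to reach, as a shift and turn from the pose commanded when the call began, along the tool's axes at that moment; what a row does not reach only later rows make up. A row lasts 1/12 s, in which the tool goes at most 41.7 mm and 7.16 degrees, less where a joint would pass 70% of its speed; a pose out of reach is approached as far as the arm can. A call with a gripper value outside its range is refused whole. The fingers move at their own pace and stop on an object; FORCE is the grip in N (left out, the last holds). Time passes only in rows, so rows that repeat a pose let the fingers close. It gives the time, the measured TCP pose, the force and the opening at its end, in the units of the state.
- readout.get_state(): the state, without advancing time (a new reading comes with each control period).
- viewer.get_image(name): name is "side" or "top" or "wrist"; returns (picture, depth): 384x512x3 uint8, red, green, blue; 384x512 float32, m along the optical axis (not along the pixel's ray), 0 where there is no reading.
- viewer.camera_params(name): a dict with "K" (3x3 intrinsics, pixels), "cam_to_world" (4x4, takes a point from camera to world coordinates). Camera axes: x right, y down, z forward; pixel columns grow to the right and rows downward; lengths in m; the calibration is good to about 2 mm. The wrist camera is an equidistant fisheye: a pixel r from the principal point sees the ray r / f radians off the axis. A picture is of the moment at which its call begins: read the wrist's pose just before it. camera_params takes no time and is no camera call; for the wrist camera it gives the pose at the moment of the call.
- job.close_job(): hands the job in, once; it reports no verdict.
Trained networks look in the newest picture that a camera, given by its name, has taken for a name from the list of things; names that differ only in an ending like _2 or _b are one class to them, and where a whole thing is asked for, a point or a joint stands for the part that bears it (a point fixed in the world has none). Each returns a list of dicts, best first, with "conf" (0 to 1); they miss things now and then, are a little off and sometimes report something else, mostly with a low value. They report only what shows in the picture. A call takes as long as a camera call. They do not tell look-alikes from the thing itself.
- nets.boxes_of(camera, label): "centre" ([x, y, z] in m, in world coordinates, good to about 4 mm: the middle of the surface that is visible of it).
- nets.place_of(camera, label): "centre" ([x, y, z] in m, in world coordinates, good to about 4 mm: a listed point, or the origin of a listed thing).
The state is a dict: "time": time; "joint_positions": joint angles; "qd": joint speeds; "joint_torque": joint torques, N m; "position": TCP position; "tool_rot": TCP orientation; "ft_force": force on the tool from outside, world axes, zero at the start; "torque": the same for the moment, N m; "grip_width": opening from 0.0 (shut) to 1.0 (fully open).
Only numpy, scipy, OpenCV 4.12 (cv2) and the standard library are available. Lean on these libraries where they do the work, as an engineer would, in place of code of your own. Each camera call takes 0.05 s, during which the arm holds its last target.

## Task

One of the three drilled aluminium blocks in the blue tray has a bore that stops partway; in the others it goes right through. Take the orange-handled probe pin from its stand and push it down each bore in turn, from the robot's left to its right, to the end of the bore if it is blind and well past half the block's height if it is not; then put the pin back in its stand. Press the blind block, bore up and fully home, into the square cutout of the grey foam insert, and leave the other two blocks standing in their places in the tray without disturbing the jar, vial and brass weight near by.

Things in the scene. Friction and masses are not known exactly. Their poses are not given: they have to be found in the camera images.
- pin: probe pin, 110 mm long, 60 g: steel rod 6 mm in diameter and 60 mm long with a rounded tip, then a collar 22 mm in diameter and 5 mm thick, then a round orange handle 16 mm in diameter and 45 mm long (65 to 110 mm above the tip). Origin at the tip, z along the pin towards the handle. Starts upright in the stand, its collar resting on the stand's top, handle from 71 to 116 mm above the worktop
- pin_tip (a point): the lower tip of the probe pin's rod
- stand: pin stand fixed to the worktop: dark round foot 56 mm in diameter and grey column 27 mm in diameter, top 66 mm above the worktop, with an upright hole 14 mm in diameter. Origin at the centre of its underside
- stand_top (a point): centre of the mouth of the stand's hole, 66 mm above the worktop; the hole is 62 mm deep, so that the pin hangs by its collar
- tray: blue plate fixed to the worktop, 66 x 236 x 14 mm (x, y, z), with three square recesses in a row along its y axis, 80 mm apart; origin at the centre of its underside
- tray_hole0 (a point): centre of the mouth (upper rim) of the tray's left (the robot's left, +y) recess, 14 mm above the worktop, axes as the tray's. The recess is square, 38 mm wide, 8 mm deep (floor 6 mm above the worktop)
- tray_hole1 (a point): centre of the mouth (upper rim) of the tray's middle recess, 14 mm above the worktop, axes as the tray's. The recess is square, 38 mm wide, 8 mm deep (floor 6 mm above the worktop)
- tray_hole2 (a point): centre of the mouth (upper rim) of the tray's right (-y) recess, 14 mm above the worktop, axes as the tray's. The recess is square, 38 mm wide, 8 mm deep (floor 6 mm above the worktop)
- block_a: drilled aluminium block, 36 x 36 mm, 60 mm tall, 0.19 kg, with a 12 mm bore down from the middle of its top; origin at the centre of its underside, z up. Two blocks are bored through, one ends 28 mm below the top; all look alike and equally dark inside, to a depth camera too: only probing tells. Starts in a tray recess, top 66 mm above the worktop, sides along the tray's
- block_b: drilled aluminium block, 36 x 36 mm, 60 mm tall, 0.19 kg, with a 12 mm bore down from the middle of its top; origin at the centre of its underside, z up. Two blocks are bored through, one ends 28 mm below the top; all look alike and equally dark inside, to a depth camera too: only probing tells. Starts in a tray recess, top 66 mm above the worktop, sides along the tray's
- block_c: drilled aluminium block, 36 x 36 mm, 60 mm tall, 0.19 kg, with a 12 mm bore down from the middle of its top; origin at the centre of its underside, z up. Two blocks are bored through, one ends 28 mm below the top; all look alike and equally dark inside, to a depth camera too: only probing tells. Starts in a tray recess, top 66 mm above the worktop, sides along the tray's
- foam: grey foam insert, firm, fixed to the worktop, 160 x 110 x 34 mm (x, y, z), with a square cutout and a narrow oblong slot (26 x 74 mm, stays empty); origin at the centre of its underside. The square cutout's centre lies 30 mm towards -x of the origin in the insert's frame
- foam_hole0 (a point): centre of the mouth of the foam insert's square cutout, 34 mm above the worktop, axes as the insert's; the cutout is 40 mm square with its sides along the insert's x and y, 22 mm deep (floor 12 mm above the worktop), its rim bevelled by 3 mm. A block fits in any quarter turn; home, it stands 38 mm out of the foam, its underside 12 mm above the worktop
- jar: bystander: jar with a mint-green cap, 47 mm in diameter, 83 mm tall; origin at the centre of its underside
- vial: bystander: small vial with a red cap, 21 mm in diameter, 45 mm tall; origin at the centre of its underside
- weight: bystander: brass weight, 25 mm in diameter, 41 mm tall; origin at the centre of its underside
Not all that is in view belongs to the job. Several things have the shape of the foam; the one meant has the colours described above.

How it is judged:
On the way, in this order (a step that is already met when the one before it is completed fails the run):
1. the pin's tip has gone down the bore of the block in the left recess: at least 40 mm if the bore goes through, at least 22 mm (to its end, 28 mm down) if it is blind (horizontal distance between pin_tip and tray_hole0 below 0.008 m and (z of pin_tip in the frame of tray_hole0 below 0.012 m or (horizontal distance between block_b and tray_hole0 below 0.01 m and z of pin_tip in the frame of tray_hole0 below 0.03 m))), for 0.1 s.
2. the pin's tip has gone down the bore of the block in the middle recess: at least 40 mm if the bore goes through, at least 22 mm (to its end, 28 mm down) if it is blind (horizontal distance between pin_tip and tray_hole1 below 0.008 m and (z of pin_tip in the frame of tray_hole1 below 0.012 m or (horizontal distance between block_b and tray_hole1 below 0.01 m and z of pin_tip in the frame of tray_hole1 below 0.03 m))), for 0.1 s.
3. the pin's tip has gone down the bore of the block in the right recess: at least 40 mm if the bore goes through, at least 22 mm (to its end, 28 mm down) if it is blind (horizontal distance between pin_tip and tray_hole2 below 0.008 m and (z of pin_tip in the frame of tray_hole2 below 0.012 m or (horizontal distance between block_b and tray_hole2 below 0.01 m and z of pin_tip in the frame of tray_hole2 below 0.03 m))), for 0.1 s.
At the end, for the whole second after the job is handed in: Pin at rest in its stand, within 0.15 rad of upright, tip 54 mm or more below the stand's top; blind block at rest, bore up (0.1 rad), in the foam's square cutout, underside 18 mm or more below the foam's top; the other two blocks upright within 8 mm of their starts (horizontal distance between pin and stand_top below 0.008 m and z of pin_tip in the frame of stand_top below -0.054 m and angle between pin's own z axis and vertical below 0.15 rad and linear speed of each of pin, block_b below 0.02 m/s and horizontal distance between block_b and foam_hole0 below 0.006 m and z of block_b in the frame of foam_hole0 below -0.018 m and angle between each of block_b, block_a, block_c's own z axis and vertical below 0.1 rad and distance of each of block_a, block_c from where it was at the start of the episode below 0.008 m); the robot touches nothing.
It fails at once if the jar is moved more than 20 mm (distance of jar from where it was at the start of the episode above 0.02 m).
It fails at once if the vial is moved more than 20 mm (distance of vial from where it was at the start of the episode above 0.02 m).
It fails at once if the weight is moved more than 20 mm (distance of weight from where it was at the start of the episode above 0.02 m).
It also fails if it takes over 66 s, if anything falls off the work surface, if the arm or the gripper's body presses on something with over 40 N, if the wrist force passes 120 N, or if a joint passes its speed limit or range.

## Working session

There is one attempt and no reset: what is moved stays moved. The work goes in short steps, Python scripts to look and compute and a shell command to move; the robot and the scene stay as the last step left them, time stands still between calls to the robot, and variables do not carry over. Pictures are saved under pics/ and viewed, and the job is handed in when it is done.

```bash
ls; mkdir -p pics; python3 - <<'E'
from bench import readout, viewer, job, nets, ctrl
import cv2, numpy as np
s=readout.get_state()
for k,v in s.items(): print(k,np.round(v,4))
print(ctrl.finger_overhang)
for n in ["top","side"]:
    im,d=viewer.get_image(n)
    cv2.imwrite(f"pics/{n}0.png",im[:,:,::-1])
    p=viewer.camera_params(n); print(n,np.round(p["K"],1).tolist(),np.round(p["cam_to_world"],4).tolist())
    for l in ["pin","stand","stand_top","tray","tray_hole0","tray_hole1","tray_hole2","block_a","foam","foam_hole0","jar","vial","weight"]:
        r=nets.place_of(n,l)
        print(l,[(np.round(x["centre"],3).tolist(),round(x["conf"],2)) for x in r[:4]])
print(readout.get_state()["time"])
E
```

```text
pics
time 0.0
joint_positions [-1.2319  0.3218 -0.0701  1.4517  0.0226  1.3708 -0.0569]
qd [-0.0007  0.0002  0.0001  0.0004  0.0006 -0.0028  0.0005]
joint_torque [ 1.00000e-04 -4.91282e+01 -4.04000e-01 -3.12538e+01 -6.39000e-02
  4.37000e-02  2.00000e-04]
position [0.2073 0.6155 0.2324]
tool_rot [-0.9679  1.3471  0.9659]
ft_force [-0.5427 -0.3697 -0.5749]
torque [-0.0503  0.0044 -0.0235]
grip_width 1.0012
0.011
top [[438.6, 0.0, 260.7], [0.0, 438.6, 194.6], [0.0, 0.0, 1.0]] [[0.012, -0.9877, 0.1562, 0.3364], [-0.9999, -0.011, 0.007, -0.0071], [-0.0052, -0.1563, -0.9877, 1.424], [0.0, 0.0, 0.0, 1.0]]
pin [([0.433, 0.296, 0.007], 0.36), ([0.682, 0.014, 0.0], 0.33), ([0.431, 0.299, 0.068], 0.19)]
stand [([0.575, 0.036, 0.016], 0.71), ([0.432, 0.298, 0.001], 0.61)]
stand_top [([0.43, 0.3, 0.069], 0.51)]
tray [([0.58, 0.035, -0.0], 0.81)]
tray_hole0 [([0.571, -0.044, 0.018], 0.86), ([0.574, 0.034, 0.016], 0.85), ([0.584, 0.116, 0.018], 0.57)]
tray_hole1 [([0.571, -0.044, 0.018], 0.86), ([0.574, 0.034, 0.016], 0.85), ([0.584, 0.116, 0.018], 0.57)]
tray_hole2 [([0.571, -0.044, 0.018], 0.86)
[... 986 characters left out ...]
, 0.59), ([0.576, 0.038, 0.018], 0.58), ([0.57, -0.044, 0.003], 0.28)]
tray_hole1 [([0.57, -0.045, 0.019], 0.61), ([0.582, 0.119, 0.016], 0.59), ([0.576, 0.038, 0.018], 0.58), ([0.57, -0.044, 0.003], 0.28)]
tray_hole2 [([0.57, -0.045, 0.019], 0.61), ([0.582, 0.119, 0.016], 0.59), ([0.576, 0.038, 0.018], 0.58), ([0.57, -0.044, 0.003], 0.28)]
block_a [([0.581, 0.116, 0.004], 0.95), ([0.577, 0.038, 0.005], 0.79), ([0.571, -0.042, 0.003], 0.78)]
foam [([0.525, -0.281, -0.0], 0.79), ([0.407, 0.113, -0.0], 0.73)]
foam_hole0 [([0.381, 0.099, 0.034], 0.76), ([0.493, -0.286, 0.035], 0.63)]
jar [([0.744, -0.114, 0.0], 0.57)]
vial [([0.686, 0.017, 0.0], 0.67)]
weight [([0.622, 0.268, 0.003], 0.45)]
1.4
```

View pics/top0.png

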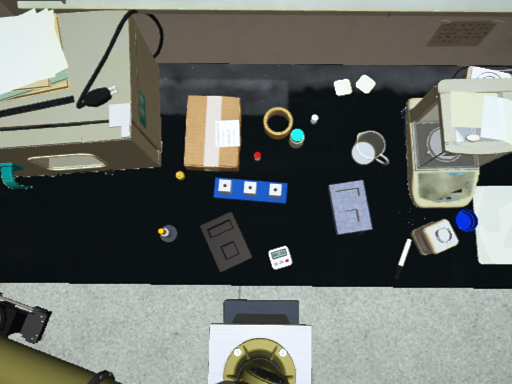

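View pics/side0.png

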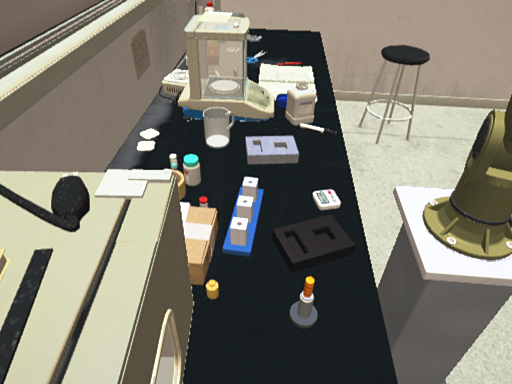

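The top view shows the tray and three blocks at about (250,190), the stand and pin at (168,233), a dark insert at (226,242) and a light grey one at (350,207). The weight is at (180,175), the vial at (257,156) and the jar at (297,138). Next I'll check the insert colours and measure more precisely.

```bash
cat > h.py <<'E'
from bench import readout, viewer, job, nets, ctrl
import cv2, numpy as np
from scipy.spatial.transform import Rotation as R
def cloud(n,d,p):
    K=p["K"];T=np.array(p["cam_to_world"]);v,u=np.mgrid[:d.shape[0],:d.shape[1]]
    P=np.stack([(u-K[0][2])/K[0][0]*d,(v-K[1][2])/K[1][1]*d,d],-1)
    return P@T[:3,:3].T+T[:3,3]
def rect(pts):
    return cv2.minAreaRect((pts[:,:2]*1000).astype(np.float32))
E
python3 - <<'E'
from h import *
cols=[]
for n in ["top","side"]:
    im,d=viewer.get_image(n);p=viewer.camera_params(n);W=cloud(n,d,p);z=W[...,2]
    x,y=W[...,0],W[...,1]
    np.savez(f"{n}.npz",im=im,d=d,W=W)
    c=cv2.resize(im[100:290,130:400] if n=="top" else im[110:340,130:360],None,fx=2.9 if n=="top" else 2.5,fy=2.9 if n=="top" else 2.5,interpolation=cv2.INTER_CUBIC)
    cv2.imwrite(f"pics/{n}z.png",c[:,:,::-1])
    # blocks tops
    for cy in (0.117,0.037,-0.044):
        m=(abs(z-.066)<.006)&(abs(y-cy)<.03)&(abs(x-.577)<.035)&(im.min(-1)>130)
        q=W[m]; print(n,"block",m.sum(),q[:,2].mean().round(4),[np.round(t,1) for t in rect(q)],q[:,:2].mean(0).round(4))
    hsv=cv2.cvtColor(im,cv2.COLOR_RGB2HSV)
    m=(hsv[...,0]>100)&(hsv[...,0]<125)&(hsv[...,1]>170)&(abs(z-.014)<.006)&(abs(x-.577)<.1)&(abs(y-.037)<.2)
    print("tray",m.sum(),[np.round(t,1) for t in rect(W[m])])
    for cx,cy in ((.407,.112),(.52,-.28)):
        m=(abs(z-.034)<.007)&(np.hypot(x-cx,y-cy)<.12)
        print("foam",m.sum(),W[m][:,2].mean().round(4),[np.round(t,1) for t in rect(W[m])],"col",np.median(im[m],0))
    m=(hsv[...,0]<18)&(hsv[...,1]>150)&(hsv[...,2]>120)&(np.hypot(x-.433,y-.298)<.06)&(z>.05)
    q=W[m];print("pin",m.sum(),q.min(0).round(3),q.max(0).round(3),q.mean(0).round(4)); t=q[q[:,2]>.109]; print(len(t),t.mean(0).round(4) if len(t) else 0)
E
```

```text
top block 116 0.066 [array([580.1, 118. ]), array([35.5, 36.3]), np.float64(85.6)] [0.58   0.1174]
top block 117 0.0662 [array([574.1,  38.3]), array([35.7, 36.5]), np.float64(86.8)] [0.5745 0.0385]
top block 114 0.0661 [array([568. , -40.7]), array([35.8, 34.7]), np.float64(0.1)] [ 0.5679 -0.042 ]
tray 827 [array([574.7,  38.4]), array([236. ,  67.5]), np.float64(85.9)]
foam 1396 0.0342 [array([406.1, 113. ]), array([160.1, 110.4]), np.float64(25.4)] col [69. 66. 65.]
foam 1375 0.034 [array([ 521.3, -281.9]), array([160.9, 111.6]), np.float64(9.2)] col [157. 169. 199.]
pin 10 [0.424 0.292 0.084] [0.437 0.308 0.116] [0.4279 0.2964 0.101 ]
3 [0.4261 0.2999 0.1126]
side block 195 0.0653 [array([580.4, 118.9]), array([38.9, 36.1]), np.float64(85.1)] [0.5802 0.1204]
side block 159 0.0651 [array([574.5,  38. ]), array([41.1, 36.2]), np.float64(89.1)] [0.5744 0.0407]
side block 134 0.065 [array([568.7, -41. ]), array([39.9, 35.9]), np.float64(84.6)] [ 0.5685 -0.0384]
tray 634 [array([574.8,  39.5]), array([237.7,  66.5]), np.float64(85.8)]
foam 2075 0.0334 [array([406.4, 113.2]), array([162.4, 113.4]), np.float64(25.4)] col [48. 45. 45.]
foam 843 0.033 [array([ 520.9, -282.1]), array([159.7, 118.3]), np.float64(9.6)] col [187. 193. 220.]
pin 108 [0.424 0.293 0.073] [0.439 0.311 0.117] [0.432  0.3066 0.0957]
20 [0.4317 0.3043 0.1124]
```

View pics/topz.png

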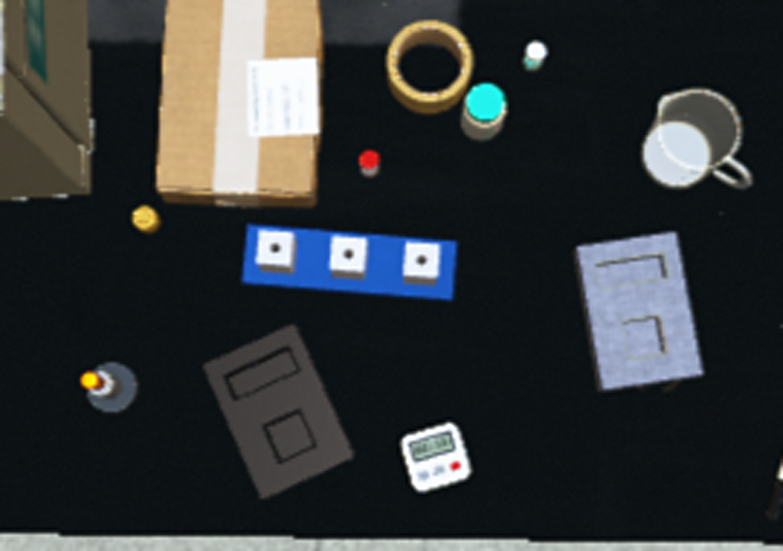

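View pics/sidez.png

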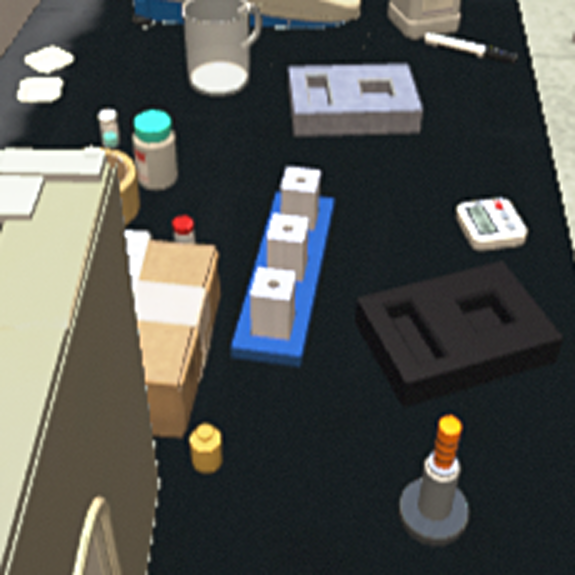

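The light insert at about (0.521, -0.282) is the one that fits. Its cutout is reachable, whereas the charcoal insert's cutout sits 0.39 m from the base axis, outside the arm's reach. Next: obstacle heights and the tool axes.

```bash
python3 - <<'E'
from h import *
s=readout.get_state(); M=R.from_rotvec(s["tool_rot"]).as_matrix(); print("cols x,y,z\n",M.round(3))
for n in ["top","side"]:
    f=np.load(n+".npz");W=f["W"].reshape(-1,3);im=f["im"].reshape(-1,3);ok=f["d"].ravel()>0
    print(n)
    for x0 in np.arange(.85,.15,-.05):
        r=[]
        for y0 in np.arange(.6,-.5,-.05):
            m=ok&(abs(W[:,0]-x0)<.025)&(abs(W[:,1]-y0)<.025)
            r.append("%4d"%(W[m,2].max()*1000) if m.any() else "   .")
        print("%.2f"%x0,*r)
f=np.load("top.npz");print(f["im"][184:190,222:228].reshape(-1,3).mean(0), "block px white ref")
E
```

```text
cols x,y,z
 [[ 0.    -0.948  0.319]
 [ 0.     0.319  0.948]
 [-1.    -0.     0.   ]]
top
0.85  417  418  424  365  388  363   12   80   82   82   79   57   51   54   50    9   10    7    8    8    6   96
0.80  415  418  423  386  386  364    8   82   83   81   83   62   55    7   55   50   48    7    8    7    7  329
0.75  414  410  377  394  396  383    7   79   82   84   86   66   50   57   89   87    9    6  117  115    8  325
0.70  367  367  365  388  388  369    7   80   81   83   83   78   47    8   86   45    9   11  113  114  113  327
0.65  363  363  363  363  363  369   23   78   81   81   80    8   29    7    9    8    6    9  114  114   96  325
0.60  361  361  323  139    9    7   35   47    8   73   71   71   68   72   18    8   38   42   42   35    8   95
0.55    8    7    7    7    8   10    8    8    9   71   71   71   75   73   15    8   41   42   41   40    9   62
0.50    8    7    8    8   10    8   11    6    8   39   40   11   11    8    9    6    8   41   41   45    9    8
0.45    8    8    9    8    7   11  123   15   40   41   41   38    7    7    7   10    9  
[... 1573 characters left out ...]
   35   36   37    3    3    3    2    2   36   35   35    2    2
0.40    .    .    .    3    3   13  111    2   34   36   36   37   17   18   16    2    2    3    2    2    2   17
0.35    .    .    .    2    3    3    3    2    2   36   36   36   15   20   18    4    3    2    3    3    2   17
0.30    .    .    .    .    3    3    3    3    3   35   35    2    2   13    3    2    2    3    2    2   15   15
0.25    .    .    .    .    1    1    1    2    2    0    1    2    2    1    1    1    1    0    0    1    1    2
0.20    .    .    .    .    .    .    .    .    .    .    .    .    .    .    .    .    .    .    .    .    .    .
[201.30555556 205.22222222 211.91666667] block px white ref
```

```bash
cat >> h.py <<'E'
def plan(pos,az):
    s=readout.get_state();M=R.from_rotvec(s["tool_rot"]).as_matrix()
    z=np.array([np.cos(np.radians(az)),np.sin(np.radians(az)),0]);x=np.array([0,0,-1.]);Mt=np.stack([x,np.cross(z,x),z],1)
    print("t",round(s["time"],2),"pos",np.round(s["position"],4),"az",round(np.degrees(np.arctan2(M[1,2],M[0,2])),2),"tilt",np.round(np.degrees(np.arccos(-M[2,0])),2),"F",np.round(s["ft_force"],1),"w",round(s["grip_width"],3))
    print("linear",(M.T@(np.array(pos)-s["position"])).round(4).tolist(),"twist",np.degrees(R.from_matrix(M.T@Mt).as_rotvec()).round(2).tolist())
E
python3 -c "
from h import *
plan([.4325,.2985,.21],-4.3)"
```

```text
t 1.5 pos [0.2075 0.616  0.2336] az 71.39 tilt 0.0 F [-0.1  0.6  0.5] w 0.995
linear [0.0236, -0.3146, -0.2291] twist [75.69, 0.01, -0.0]
```

```bash
python3 -m creep '[{"linear":[0.024,-0.315,-0.229],"twist":[75.7,0,0],"fingers":-1},{"linear":[0.024,-0.315,-0.229],"twist":[75.7,0,0],"fingers":-1},{"linear":[0.024,-0.315,-0.229],"twist":[75.7,0,0],"fingers":-1},{"linear":[0.024,-0.315,-0.229],"twist":[75.7,0,0],"fingers":-1},{"linear":[0.024,-0.315,-0.229],"twist":[75.7,0,0],"fingers":-1},{"linear":[0.024,-0.315,-0.229],"twist":[75.7,0,0],"fingers":-1},{"linear":[0.024,-0.315,-0.229],"twist":[75.7,0,0],"fingers":-1},{"linear":[0.024,-0.315,-0.229],"twist":[75.7,0,0],"fingers":-1}]'; python3 -c "
from h import *
plan([.4325,.2985,.21],-4.3)"
```

```text
time: 2.17
position: [0.4009, 0.343, 0.2133]
tool_rot: [-0.188, 1.562, 0.189]
ft_force: [0.8, 0.5, -0.3]
grip_width: 0.998
t 2.17 pos [0.4009 0.343  0.2133] az 13.75 tilt 0.06 F [ 0.8  0.5 -0.3] w 0.998
linear [0.0033, -0.0507, 0.0201] twist [18.05, 0.04, -0.05]
```

```bash
python3 -m creep '[{"linear":[0.003,-0.051,0.02],"twist":[18,0,0],"fingers":-1},{"linear":[0.003,-0.051,0.02],"twist":[18,0,0],"fingers":-1},{"linear":[0.003,-0.051,0.02],"twist":[18,0,0],"fingers":-1},{"linear":[0.003,-0.051,0.02],"twist":[18,0,0],"fingers":-1},{"linear":[0.003,-0.051,0.02],"twist":[18,0,0],"fingers":-1}]'; python3 - <<'E'
from h import *
plan([.4325,.2985,.21],-4.3)
p=viewer.camera_params("wrist");print(np.round(p["K"],1).tolist(),np.round(p["cam_to_world"],4).tolist(),[k for k in p])
im,d=viewer.get_image("wrist");cv2.imwrite("pics/w1.png",im[:,:,::-1])
np.savez("w1.npz",im=im,d=d,K=p["K"],T=p["cam_to_world"])
for l in ["stand_top","pin","pin_tip"]:
    print(l,[(np.round(x["centre"],4).tolist(),round(x["conf"],2)) for x in nets.place_of("wrist",l)])
print([(np.round(x["centre"],4).tolist(),round(x["conf"],2)) for x in nets.boxes_of("wrist","pin")])
E
```

```text
time: 2.58
position: [0.4316, 0.3005, 0.2102]
tool_rot: [0.052, 1.57, -0.051]
ft_force: [0.6, 0.9, -0.4]
grip_width: 1.001
t 2.58 pos [0.4316 0.3005 0.2102] az -3.77 tilt 0.04 F [ 0.6  0.9 -0.4] w 1.001
linear [0.0002, -0.002, 0.001] twist [0.53, -0.0, -0.04]
[[297.3, 0.0, 250.8], [0.0, 297.3, 192.3], [0.0, 0.0, 1.0]] [[0.9978, -0.0632, -0.0188, 0.4372], [-0.066, -0.9605, -0.2705, 0.3748], [-0.0009, 0.2712, -0.9625, 0.3617], [0.0, 0.0, 0.0, 1.0]] ['K', 'cam_to_world']
stand_top [([0.4314, 0.3012, 0.066], 0.63)]
pin [([0.4312, 0.3005, 0.0086], 0.86)]
pin_tip []
[([0.4346, 0.3048, 0.1092], 0.71)]
```

View pics/w1.png

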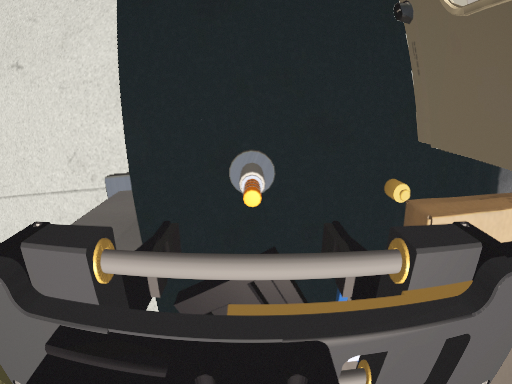

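The wrist view shows the yellow-capped pin at (252,197) over its stand foot at (252,172). I'll intersect those rays with the known heights.

```bash
cat >> h.py <<'E'
def wray(u,v,K,T,z):
    a=(u-K[0][2])/K[0][0];b=(v-K[1][2])/K[1][1];r=np.hypot(a,b)+1e-12
    ray=np.array([a/r*np.sin(r),b/r*np.sin(r),np.cos(r)]);T=np.array(T);w=T[:3,:3]@ray;o=T[:3,3]
    return o+w*(z-o[2])/w[2]
def wcloud(d,K,T):
    v,u=np.mgrid[:d.shape[0],:d.shape[1]];a=(u-K[0][2])/K[0][0];b=(v-K[1][2])/K[1][1];r=np.hypot(a,b)+1e-12
    k=np.tan(np.minimum(r,1.5))/r;P=np.stack([a*k*d,b*k*d,d],-1);T=np.array(T);return P@T[:3,:3].T+T[:3,3]
E
python3 - <<'E'
from h import *
f=np.load("w1.npz");im,d,K,T=f["im"],f["d"],f["K"],f["T"]
W=wcloud(d,K,T)
hsv=cv2.cvtColor(im,cv2.COLOR_RGB2HSV)
v,u=np.mgrid[:384,:512]
near=(abs(u-252)<40)&(abs(v-180)<40)
m=near&(hsv[...,1]>150)&(hsv[...,2]>100)&(hsv[...,0]<35)
print(m.sum(),W[m].min(0).round(4),W[m].max(0).round(4))
cap=m&(hsv[...,0]>20); print("cap px",cap.sum(),u[cap].mean(),v[cap].mean(),wray(u[cap].mean(),v[cap].mean(),K,T,.116).round(4), W[cap].mean(0).round(4))
cap=m&(W[...,2]>.112); print("top by depth",cap.sum(),W[cap].mean(0).round(4))
ft=near&(W[...,2]<.02)&(im.mean(-1)>50); q=W[ft];print("foot",ft.sum(),q.min(0).round(4),q.max(0).round(4), cv2.minEnclosingCircle((q[:,:2]*1000).astype(np.float32)))
print(sorted(set(hsv[...,0][m].tolist())))
E
```

```text
211 [ 0.4205  0.2546 -0.0005] [0.4428 0.3087 0.1172]
cap px 72 249.98611111111111 199.95833333333334 [0.4312 0.2989 0.116 ] [0.4312 0.2984 0.1145]
top by depth 106 [0.4312 0.3009 0.1157]
foot 1038 [ 0.4041  0.2536 -0.0013] [0.462  0.3283 0.0195] ((432.2132873535156, 290.9190673828125), 37.3630485534668)
[10, 11, 12, 13, 14, 15, 16, 17, 18, 19, 20, 21, 22, 23, 24, 25, 26, 27, 28]
```

```bash
python3 -m creep '[{"linear":[0.04,0,0],"twist":[0,0,0],"fingers":-1},{"linear":[0.08,0,0],"twist":[0,0,0],"fingers":-1},{"linear":[0.11,0,0],"twist":[0,0,0],"fingers":-0.5},{"linear":[0.124,0,0],"twist":[0,0,0],"fingers":0},{"linear":[0.124,0,0],"twist":[0,0,0],"fingers":0.5},{"linear":[0.124,0,0],"twist":[0,0,0],"fingers":1},{"linear":[0.124,0,0],"twist":[0,0,0],"fingers":1},{"linear":[0.124,0,0],"twist":[0,0,0],"fingers":1}]' 30;python3 -m creep '[{"linear":[0,0,0],"twist":[0,0,0],"fingers":1},{"linear":[0,0,0],"twist":[0,0,0],"fingers":1},{"linear":[0,0,0],"twist":[0,0,0],"fingers":1}]' 30; python3 - <<'E'
from h import *
plan([.580,.1185,.20],-4.3)
E
```

```text
time: 3.5
position: [0.433, 0.3012, 0.088]
tool_rot: [0.055, 1.568, -0.051]
ft_force: [0.6, -0.5, 0.4]
grip_width: 0.629
time: 3.75
position: [0.4322, 0.3005, 0.0869]
tool_rot: [0.054, 1.569, -0.053]
ft_force: [0.8, 0.1, -0.4]
grip_width: 0.403
t 3.75 pos [0.4322 0.3005 0.0869] az -3.9 tilt 0.09 F [ 0.8  0.1 -0.4] w 0.403
linear [-0.1132, -0.1714, 0.1599] twist [0.4, 0.05, -0.07]
```

```bash
python3 -m creep '[{"linear":[0,0,0],"twist":[0,0,0],"fingers":1},{"linear":[0,0,0],"twist":[0,0,0],"fingers":1},{"linear":[0,0,0],"twist":[0,0,0],"fingers":1},{"linear":[0,0,0],"twist":[0,0,0],"fingers":1},{"linear":[0,0,0],"twist":[0,0,0],"fingers":1}]' 30; python3 - <<'E'
from h import *
plan([.580,.1185,.20],-4.3)
E
```

```text
time: 4.17
position: [0.4319, 0.3002, 0.0861]
tool_rot: [0.054, 1.57, -0.054]
ft_force: [-0.4, -0.3, 0.7]
grip_width: 0.179
t 4.17 pos [0.4319 0.3002 0.0861] az -3.91 tilt 0.01 F [-0.4 -0.3  0.7] w 0.179
linear [-0.1139, -0.1711, 0.1601] twist [0.39, 0.01, -0.0]
```

```bash
python3 -m creep '[{"linear":[-0.04,0,0],"twist":[0,0,0],"fingers":1},{"linear":[-0.08,0,0],"twist":[0,0,0],"fingers":1},{"linear":[-0.094,-0.02,0.02],"twist":[0.4,0,0],"fingers":1},{"linear":[-0.094,-0.05,0.046],"twist":[0.4,0,0],"fingers":1},{"linear":[-0.094,-0.08,0.074],"twist":[0.4,0,0],"fingers":1},{"linear":[-0.094,-0.11,0.1],"twist":[0.4,0,0],"fingers":1},{"linear":[-0.094,-0.14,0.13],"twist":[0.4,0,0],"fingers":1},{"linear":[-0.094,-0.161,0.15],"twist":[0.4,0,0],"fingers":1}]'; python3 -m creep '[{"linear":[0,-0.01,0.01],"twist":[0,0,0],"fingers":1},{"linear":[0,-0.01,0.01],"twist":[0,0,0],"fingers":1},{"linear":[0,-0.01,0.01],"twist":[0,0,0],"fingers":1}]'; python3 - <<'E'
from h import *
plan([.580,.1185,.175],-4.3)
p=viewer.camera_params("wrist")
im,d=viewer.get_image("wrist");cv2.imwrite("pics/w2.png",im[:,:,::-1])
np.savez("w2.npz",im=im,d=d,K=p["K"],T=p["cam_to_world"])
for l in ["tray_hole0","block_a","pin_tip","pin"]:
    print(l,[(np.round(x["centre"],4).tolist(),round(x["conf"],2)) for x in nets.place_of("wrist",l)])
im,d=viewer.get_image("side");cv2.imwrite("pics/s2.png",cv2.resize(im[130:330,180:330],None,fx=3,fy=3)[:,:,::-1])
E
```

```text
time: 4.83
position: [0.5725, 0.1253, 0.1802]
tool_rot: [0.06, 1.569, -0.062]
ft_force: [0.8, -0.1, -0.6]
grip_width: 0.174
time: 5.08
position: [0.5797, 0.118, 0.1796]
tool_rot: [0.06, 1.571, -0.061]
ft_force: [-0.8, 0.3, -1.2]
grip_width: 0.175
t 5.08 pos [0.5797 0.118  0.1796] az -4.41 tilt 0.06 F [-0.8  0.3 -1.2] w 0.175
linear [0.0046, 0.0005, 0.0003] twist [-0.11, -0.06, 0.01]
tray_hole0 [([0.5707, -0.0438, 0.0096], 0.9)]
block_a [([0.5717, -0.0379, 0.008], 0.93), ([0.5846, 0.1176, 0.0037], 0.83), ([0.4325, 0.3013, 0.0611], 0.18)]
pin_tip [([0.577, 0.1184, 0.097], 0.78)]
pin [([0.5788, 0.1185, 0.102], 0.57)]
```

View pics/w2.png

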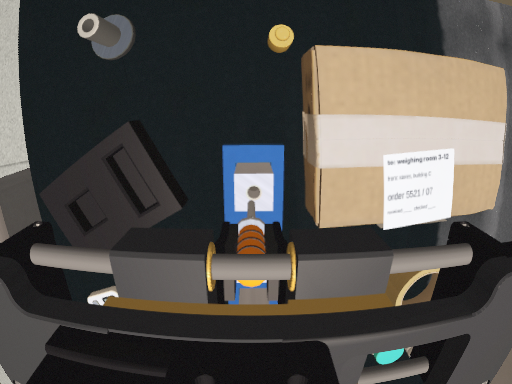

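View pics/s2.png

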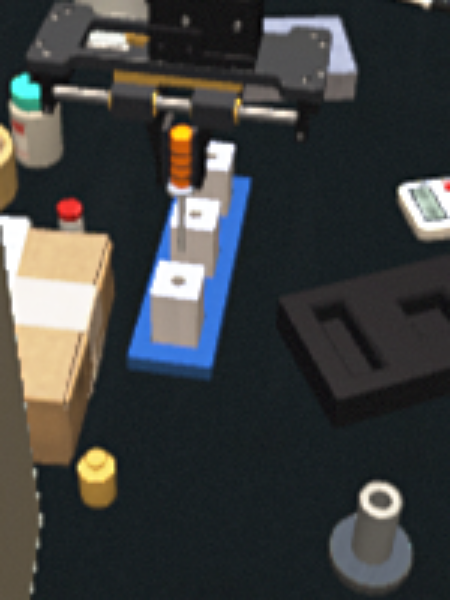

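The pin is held straight, with its tip at about (251,205) and the left bore at (254,192). I'll measure both.

```bash
python3 - <<'E'
from h import *
f=np.load("w2.npz");im,d,K,T=f["im"],f["d"],f["K"],f["T"]
c=cv2.resize(im[155:245,205:300],None,fx=6,fy=6,interpolation=cv2.INTER_NEAREST);cv2.imwrite("pics/w2z.png",c[:,:,::-1])
W=wcloud(d,K,T)
v,u=np.mgrid[:384,:512]
m=(abs(u-254)<25)&(v>168)&(v<216)&(im.min(-1)>140)&(abs(W[...,2]-.066)<.005)
print(m.sum(),[np.round(t,1) for t in rect(W[m])])
g=im.min(-1)
h=(abs(u-254)<9)&(abs(v-192)<8)&(g<130)
print("hole",h.sum(),u[h].mean(),v[h].mean(),wray(u[h].mean(),v[h].mean(),K,T,.066).round(4))
print(wray(251,204,K,T,.1).round(4))
E
```

```text
1280 [array([582. , 117.8]), array([35.8, 35.9]), np.float64(85.7)]
hole 104 253.47115384615384 191.79807692307693 [0.5824 0.118  0.066 ]
[0.5801 0.1174 0.1   ]
```

View pics/w2z.png

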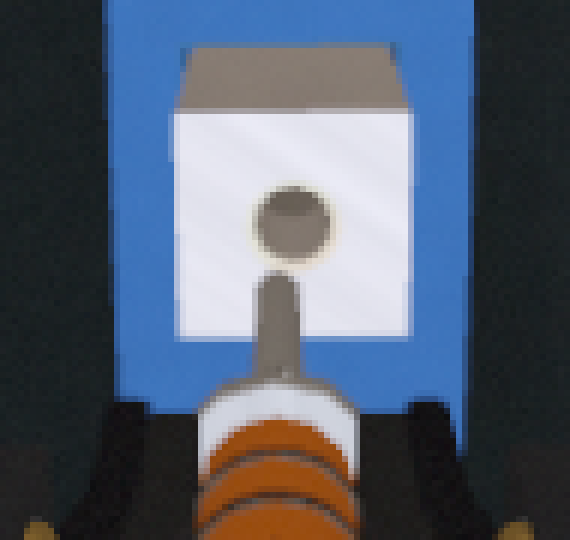

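```bash
python3 -m creep '[{"linear":[0,0,0.0018],"twist":[0,0,0],"fingers":1},{"linear":[0.015,0,0.0018],"twist":[0,0,0],"fingers":1},{"linear":[0.03,0,0.0018],"twist":[0,0,0],"fingers":1},{"linear":[0.04,0,0.0018],"twist":[0,0,0],"fingers":1},{"linear":[0.05,0,0.0018],"twist":[0,0,0],"fingers":1},{"linear":[0.057,0,0.0018],"twist":[0,0,0],"fingers":1},{"linear":[0.057,0,0.0018],"twist":[0,0,0],"fingers":1}]'; python3 -m creep '[{"linear":[0.002,0,0],"twist":[0,0,0],"fingers":1},{"linear":[0.004,0,0],"twist":[0,0,0],"fingers":1},{"linear":[0.006,0,0],"twist":[0,0,0],"fingers":1},{"linear":[0.007,0,0],"twist":[0,0,0],"fingers":1},{"linear":[0.007,0,0],"twist":[0,0,0],"fingers":1}]'
```

```text
time: 5.97
position: [0.5806, 0.1184, 0.1214]
tool_rot: [0.058, 1.573, -0.06]
ft_force: [0.5, -0.4, -0.5]
grip_width: 0.173
time: 6.38
position: [0.5816, 0.1185, 0.1161]
tool_rot: [0.059, 1.57, -0.059]
ft_force: [0.1, 0.7, -1.0]
grip_width: 0.176
```

```bash
python3 -m creep '[{"linear":[0.003,0,0],"twist":[0,0,0],"fingers":1},{"linear":[0.005,0,0],"twist":[0,0,0],"fingers":1},{"linear":[0.005,0,0],"twist":[0,0,0],"fingers":1}]'; python3 -c "
from h import *
plan([.582,.118,.1],-4.3)"
```

```text
time: 6.63
position: [0.5812, 0.1184, 0.1106]
tool_rot: [0.059, 1.571, -0.059]
ft_force: [-0.2, -0.2, -0.8]
grip_width: 0.182
t 6.63 pos [0.5812 0.1184 0.1106] az -4.3 tilt 0.04 F [-0.2 -0.2 -0.8] w 0.182
linear [0.0106, -0.0004, 0.0008] twist [-0.0, -0.04, 0.01]
```

```bash
python3 -m creep '[{"linear":[0.006,0,0],"twist":[0,0,0],"fingers":1},{"linear":[0.012,0,0],"twist":[0,0,0],"fingers":1},{"linear":[0.0125,0,0],"twist":[0,0,0],"fingers":1},{"linear":[0.0125,0,0],"twist":[0,0,0],"fingers":1},{"linear":[0.0125,0,0],"twist":[0,0,0],"fingers":1}]';  python3 - <<'E'
from h import *
plan([.5752,.0385,.18],-4.3)
im,d=viewer.get_image("side");cv2.imwrite("pics/s3.png",cv2.resize(im[130:330,180:330],None,fx=3,fy=3)[:,:,::-1])
E
```

```text
time: 7.05
position: [0.5815, 0.1184, 0.0984]
tool_rot: [0.059, 1.57, -0.059]
ft_force: [-0.8, 0.2, 0.0]
grip_width: 0.176
t 7.05 pos [0.5815 0.1184 0.0984] az -4.31 tilt 0.02 F [-0.8  0.2  0. ] w 0.176
linear [-0.0816, -0.0802, -0.0003] twist [-0.01, -0.01, 0.01]
```

View pics/s3.png

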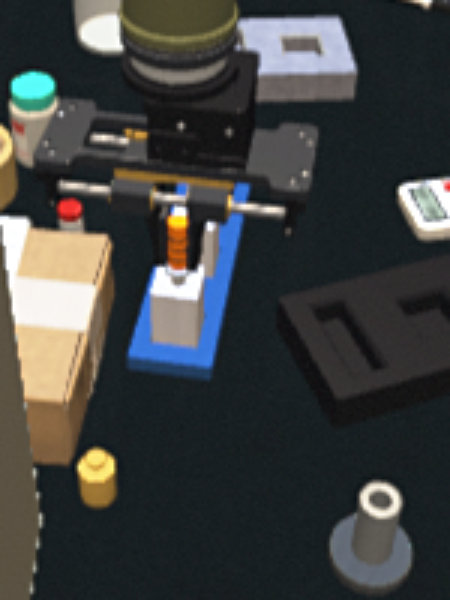

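The left bore goes through: there was no contact force and the collar is down near the block top. Next, the middle block, 80 mm along the tray.

```bash
python3 -m creep '[{"linear":[-0.03,0,0],"twist":[0,0,0],"fingers":1},{"linear":[-0.065,0,0],"twist":[0,0,0],"fingers":1},{"linear":[-0.08,-0.025,0],"twist":[0,0,0],"fingers":1},{"linear":[-0.08,-0.055,0],"twist":[0,0,0],"fingers":1},{"linear":[-0.08,-0.08,0],"twist":[0,0,0],"fingers":1},{"linear":[-0.08,-0.08,0],"twist":[0,0,0],"fingers":1},{"linear":[-0.08,-0.08,0],"twist":[0,0,0],"fingers":1}]'; python3 - <<'E'
from h import *
plan([.5755,.0385,.18],-4.3)
p=viewer.camera_params("wrist")
im,d=viewer.get_image("wrist");K,T=p["K"],p["cam_to_world"]
c=cv2.resize(im[130:245,190:315],None,fx=5,fy=5,interpolation=cv2.INTER_NEAREST);cv2.imwrite("pics/w3.png",c[:,:,::-1])
W=wcloud(d,K,T);v,u=np.mgrid[:384,:512]
m=(abs(u-254)<25)&(v>168)&(v<220)&(im.min(-1)>140)&(abs(W[...,2]-.066)<.005)
print(m.sum(),[np.round(t,1) for t in rect(W[m])])
print("tip@251.3,202",wray(251.3,202,K,T,.0985).round(4))
E
```

```text
time: 7.68
position: [0.5758, 0.0365, 0.1792]
tool_rot: [0.062, 1.569, -0.062]
ft_force: [0.2, 0.9, 0.0]
grip_width: 0.174
t 7.68 pos [0.5758 0.0365 0.1792] az -4.54 tilt 0.07 F [0.2 0.9 0. ] w 0.174
linear [-0.0008, 0.002, -0.0004] twist [-0.24, 0.07, -0.02]
1311 [array([576.3,  37.8]), array([36.3, 36. ]), np.float64(85.9)]
tip@251.3,202 [0.5767 0.0372 0.0985]
```

View pics/w3.png

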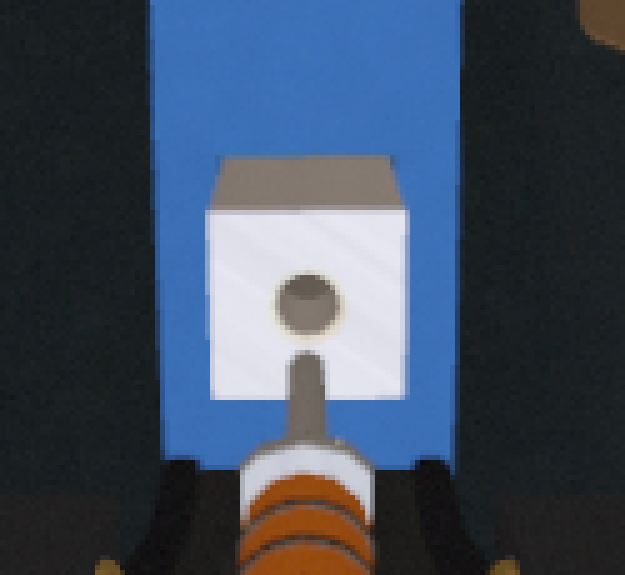

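```bash
python3 -m creep '[{"linear":[0,0,0],"twist":[0,0,0],"fingers":1},{"linear":[0.015,0,0],"twist":[0,0,0],"fingers":1},{"linear":[0.03,0,0],"twist":[0,0,0],"fingers":1},{"linear":[0.04,0,0],"twist":[0,0,0],"fingers":1},{"linear":[0.05,0,0],"twist":[0,0,0],"fingers":1},{"linear":[0.056,0,0],"twist":[0,0,0],"fingers":1},{"linear":[0.056,0,0],"twist":[0,0,0],"fingers":1}]'; python3 -m creep '[{"linear":[0.002,0,0],"twist":[0,0,0],"fingers":1},{"linear":[0.004,0,0],"twist":[0,0,0],"fingers":1},{"linear":[0.006,0,0],"twist":[0,0,0],"fingers":1},{"linear":[0.007,0,0],"twist":[0,0,0],"fingers":1},{"linear":[0.007,0,0],"twist":[0,0,0],"fingers":1}]'
```

```text
time: 8.32
position: [0.5746, 0.0392, 0.1209]
tool_rot: [0.058, 1.573, -0.059]
ft_force: [-1.0, -0.3, -1.9]
grip_width: 0.175
time: 8.73
position: [0.5766, 0.0388, 0.1175]
tool_rot: [0.06, 1.568, -0.058]
ft_force: [-1.5, 0.6, 6.8]
grip_width: 0.178
```

```bash
python3 -m creep '[{"linear":[0.001,0,0],"twist":[0,0,0],"fingers":1},{"linear":[0.0015,0,0],"twist":[0,0,0],"fingers":1},{"linear":[0.0015,0,0],"twist":[0,0,0],"fingers":1}]'
```

```text
time: 8.98
position: [0.5769, 0.0388, 0.1172]
tool_rot: [0.06, 1.567, -0.058]
ft_force: [-3.3, -0.4, 12.3]
grip_width: 0.176
```

The middle block is blind: the tip stopped about 28 mm down, and pressing further raised the force to 12 N. Now the right block.

```bash
python3 -m creep '[{"linear":[-0.03,0,0],"twist":[0,0,0],"fingers":1},{"linear":[-0.055,0,0],"twist":[0,0,0],"fingers":1},{"linear":[-0.064,-0.025,0],"twist":[0,0,0],"fingers":1},{"linear":[-0.064,-0.055,0],"twist":[0,0,0],"fingers":1},{"linear":[-0.064,-0.08,0],"twist":[0,0,0],"fingers":1},{"linear":[-0.064,-0.08,0],"twist":[0,0,0],"fingers":1},{"linear":[-0.064,-0.08,0],"twist":[0,0,0],"fingers":1},{"linear":[-0.064,-0.08,0],"twist":[0,0,0],"fingers":1}]'; python3 - <<'E'
from h import *
plan([.5697,-.0410,.18],-4.3)
p=viewer.camera_params("wrist")
im,d=viewer.get_image("wrist");K,T=p["K"],p["cam_to_world"]
c=cv2.resize(im[130:245,190:315],None,fx=5,fy=5,interpolation=cv2.INTER_NEAREST);cv2.imwrite("pics/w4.png",c[:,:,::-1])
W=wcloud(d,K,T);v,u=np.mgrid[:384,:512]
m=(abs(u-254)<25)&(v>168)&(v<220)&(im.min(-1)>140)&(abs(W[...,2]-.066)<.005)
print(m.sum(),[np.round(t,1) for t in rect(W[m])])
E
```

```text
time: 9.65
position: [0.5697, -0.0405, 0.1782]
tool_rot: [0.06, 1.57, -0.058]
ft_force: [-0.2, 0.7, -0.4]
grip_width: 0.179
t 9.65 pos [ 0.5697 -0.0405  0.1782] az -4.3 tilt 0.06 F [-0.2  0.7 -0.4] w 0.179
linear [-0.0018, -0.0005, 0.0] twist [-0.0, 0.02, -0.06]
1258 [array([570.5, -41.8]), array([36.2, 35.8]), np.float64(85.2)]
```

View pics/w4.png

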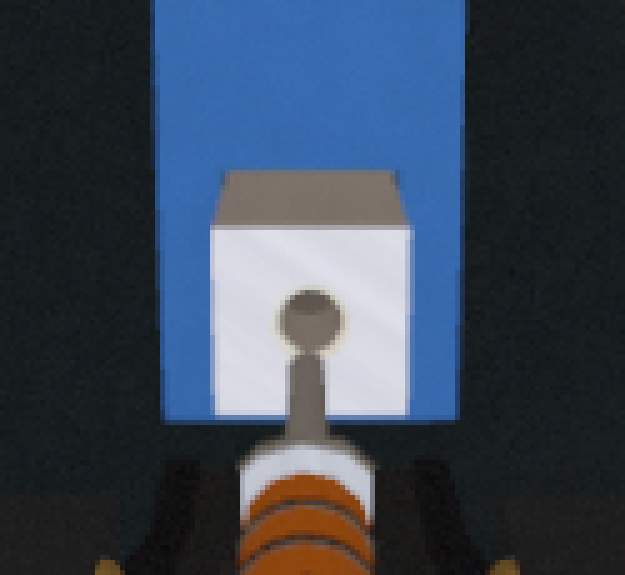

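```bash
python3 -m creep '[{"linear":[0,-0.0012,0.0005],"twist":[0,0,0],"fingers":1},{"linear":[0.015,-0.0012,0.0005],"twist":[0,0,0],"fingers":1},{"linear":[0.03,-0.0012,0.0005],"twist":[0,0,0],"fingers":1},{"linear":[0.04,-0.0012,0.0005],"twist":[0,0,0],"fingers":1},{"linear":[0.05,-0.0012,0.0005],"twist":[0,0,0],"fingers":1},{"linear":[0.056,-0.0012,0.0005],"twist":[0,0,0],"fingers":1},{"linear":[0.062,-0.0012,0.0005],"twist":[0,0,0],"fingers":1},{"linear":[0.062,-0.0012,0.0005],"twist":[0,0,0],"fingers":1}]'; python3 -m creep '[{"linear":[0.003,0,0],"twist":[0,0,0],"fingers":1},{"linear":[0.006,0,0],"twist":[0,0,0],"fingers":1},{"linear":[0.006,0,0],"twist":[0,0,0],"fingers":1}]'
```

```text
time: 10.37
position: [0.5694, -0.0421, 0.1149]
tool_rot: [0.059, 1.572, -0.059]
ft_force: [-0.4, -0.2, -1.3]
grip_width: 0.174
time: 10.62
position: [0.57, -0.0423, 0.1099]
tool_rot: [0.059, 1.57, -0.059]
ft_force: [0.7, 0.6, 0.5]
grip_width: 0.178
```

```bash
python3 -m creep '[{"linear":[0.006,0,0],"twist":[0,0,0],"fingers":1},{"linear":[0.012,0,0],"twist":[0,0,0],"fingers":1},{"linear":[0.013,0,0],"twist":[0,0,0],"fingers":1},{"linear":[0.013,0,0],"twist":[0,0,0],"fingers":1},{"linear":[0.013,0,0],"twist":[0,0,0],"fingers":1}]';  python3 - <<'E'
from h import *
plan([.4325,.3005,.18],-4.3)
im,d=viewer.get_image("side");cv2.imwrite("pics/s4.png",cv2.resize(im[100:300,180:330],None,fx=3,fy=3)[:,:,::-1])
E
```

```text
time: 11.03
position: [0.5699, -0.0423, 0.0969]
tool_rot: [0.059, 1.57, -0.059]
ft_force: [-0.5, -0.2, -0.9]
grip_width: 0.173
t 11.03 pos [ 0.5699 -0.0423  0.0969] az -4.31 tilt 0.01 F [-0.5 -0.2 -0.9] w 0.173
linear [-0.0831, 0.3316, -0.1628] twist [-0.01, -0.01, 0.0]
```

View pics/s4.png

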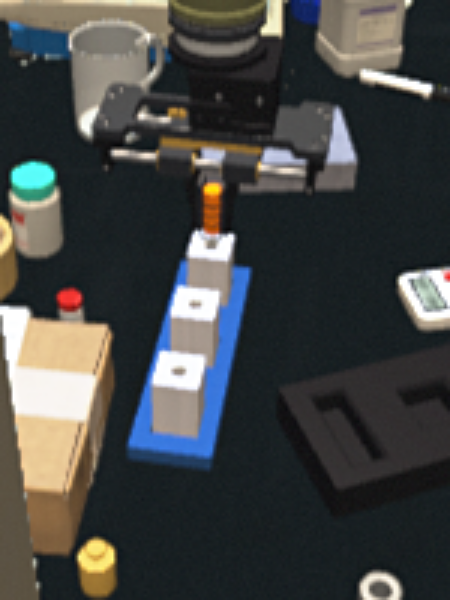

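```bash
python3 -m creep '[{"linear":[-0.04,0,0],"twist":[0,0,0],"fingers":1},{"linear":[-0.078,0,0],"twist":[0,0,0],"fingers":1},{"linear":[-0.088,0.03,-0.015],"twist":[0,0,0],"fingers":1},{"linear":[-0.088,0.066,-0.032],"twist":[0,0,0],"fingers":1},{"linear":[-0.088,0.102,-0.05],"twist":[0,0,0],"fingers":1},{"linear":[-0.088,0.138,-0.068],"twist":[0,0,0],"fingers":1},{"linear":[-0.088,0.174,-0.085],"twist":[0,0,0],"fingers":1},{"linear":[-0.088,0.21,-0.103],"twist":[0,0,0],"fingers":1}]'; python3 -c "
from h import *
plan([.4325,.3005,.185],-4.3)"
```

```text
time: 11.75
position: [0.4824, 0.1764, 0.1858]
tool_rot: [0.06, 1.569, -0.058]
ft_force: [1.1, 0.2, -0.8]
grip_width: 0.175
t 11.75 pos [0.4824 0.1764 0.1858] az -4.33 tilt 0.1 F [ 1.1  0.2 -0.8] w 0.175
linear [0.0008, 0.12, -0.0591] twist [-0.03, 0.08, -0.06]
```

```bash
python3 -m creep '[{"linear":[0,0.036,-0.018],"twist":[0,0,0],"fingers":1},{"linear":[0,0.072,-0.036],"twist":[0,0,0],"fingers":1},{"linear":[0,0.105,-0.052],"twist":[0,0,0],"fingers":1},{"linear":[0,0.12,-0.059],"twist":[0,0,0],"fingers":1},{"linear":[0,0.12,-0.059],"twist":[0,0,0],"fingers":1},{"linear":[0,0.12,-0.059],"twist":[0,0,0],"fingers":1},{"linear":[0,0.12,-0.059],"twist":[0,0,0],"fingers":1}]'; python3 - <<'E'
from h import *
plan([.4325,.3005,.185],-4.3)
p=viewer.camera_params("wrist")
im,d=viewer.get_image("wrist");K,T=p["K"],p["cam_to_world"]
c=cv2.resize(im[130:260,180:325],None,fx=5,fy=5,interpolation=cv2.INTER_NEAREST);cv2.imwrite("pics/w5.png",c[:,:,::-1])
np.savez("w5.npz",im=im,d=d,K=K,T=T)
print([(np.round(x["centre"],4).tolist(),round(x["conf"],2)) for x in nets.place_of("wrist","stand_top")])
E
```

```text
time: 12.33
position: [0.4339, 0.2978, 0.1852]
tool_rot: [0.06, 1.569, -0.06]
ft_force: [0.3, -0.3, -0.8]
grip_width: 0.177
t 12.33 pos [0.4339 0.2978 0.1852] az -4.38 tilt 0.05 F [ 0.3 -0.3 -0.8] w 0.177
linear [0.0002, 0.0026, -0.0016] twist [-0.08, 0.04, 0.02]
[([0.4309, 0.2976, 0.0643], 0.67)]
```

View pics/w5.png

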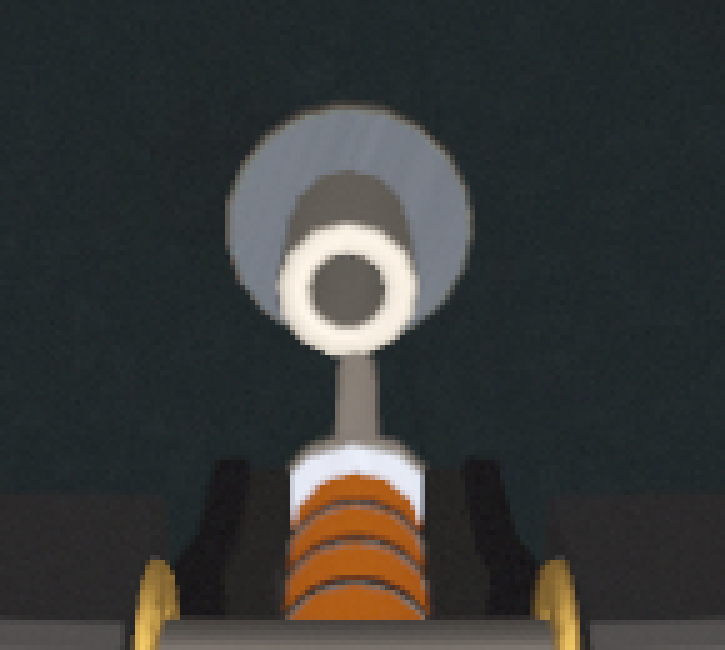

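The stand mouth is at about (249.4,187.8), and the rod is near column 251, slightly to its right.

```bash
python3 - <<'E'
from h import *
f=np.load("w5.npz");K,T=f["K"],f["T"]
print(wray(249.4,187.8,K,T,.066),wray(251.2,202.2,K,T,.1045))
plan([.432,.3005,.185],-4.3)
E
```

```text
[0.4332275  0.30028886 0.066     ] [0.43473174 0.2982234  0.1045    ]
t 12.43 pos [0.4342 0.2973 0.1852] az -4.47 tilt 0.03 F [-0.2 -0.2 -0.6] w 0.173
linear [0.0002, 0.0031, -0.0024] twist [-0.17, 0.03, 0.01]
```

```bash
python3 -m creep '[{"linear":[0,0.0025,-0.0018],"twist":[0,0,0],"fingers":1},{"linear":[0.02,0.0025,-0.0018],"twist":[0,0,0],"fingers":1},{"linear":[0.04,0.0025,-0.0018],"twist":[0,0,0],"fingers":1},{"linear":[0.055,0.0025,-0.0018],"twist":[0,0,0],"fingers":1},{"linear":[0.07,0.0025,-0.0018],"twist":[0,0,0],"fingers":1},{"linear":[0.085,0.0025,-0.0018],"twist":[0,0,0],"fingers":1},{"linear":[0.095,0.0025,-0.0018],"twist":[0,0,0],"fingers":1},{"linear":[0.097,0.0025,-0.0018],"twist":[0,0,0],"fingers":1}]'; python3 -m creep '[{"linear":[0.001,0,0],"twist":[0,0,0],"fingers":1},{"linear":[0.002,0,0],"twist":[0,0,0],"fingers":1},{"linear":[0.002,0,0],"twist":[0,0,0],"fingers":1}]'
```

```text
time: 13.1
position: [0.4308, 0.3002, 0.0862]
tool_rot: [0.058, 1.572, -0.062]
ft_force: [-0.6, -0.7, -0.1]
grip_width: 0.179
time: 13.35
position: [0.4322, 0.3018, 0.0869]
tool_rot: [0.06, 1.569, -0.058]
ft_force: [-0.2, 0.0, 0.6]
grip_width: 0.175
```

```bash
python3 -m creep '[{"linear":[0,0,0],"twist":[0,0,0],"fingers":-1},{"linear":[0,0,0],"twist":[0,0,0],"fingers":-1},{"linear":[0,0,0],"twist":[0,0,0],"fingers":-1},{"linear":[0,0,0],"twist":[0,0,0],"fingers":-1},{"linear":[0,0,0],"twist":[0,0,0],"fingers":-1},{"linear":[-0.03,0,0],"twist":[0,0,0],"fingers":-1},{"linear":[-0.065,0,0],"twist":[0,0,0],"fingers":-1},{"linear":[-0.1,0,0],"twist":[0,0,0],"fingers":-1}]'; python3 - <<'E'
from h import *
plan([.5760,.0385,.16],-4.3)
p=viewer.camera_params("wrist")
im,d=viewer.get_image("wrist");cv2.imwrite("pics/w6.png",im[:,:,::-1])
im,d=viewer.get_image("side");cv2.imwrite("pics/s6.png",cv2.resize(im[230:340,250:350],None,fx=4,fy=4)[:,:,::-1])
E
```

```text
time: 14.02
position: [0.431, 0.301, 0.1866]
tool_rot: [0.058, 1.571, -0.06]
ft_force: [0.9, 0.6, 0.2]
grip_width: 0.696
t 14.02 pos [0.431  0.301  0.1866] az -4.31 tilt 0.11 F [0.9 0.6 0.2] w 0.696
linear [0.0268, -0.2508, 0.1644] twist [-0.01, -0.07, 0.09]
```

View pics/w6.png

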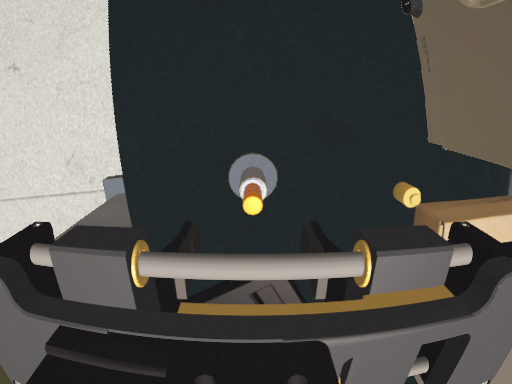

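View pics/s6.png

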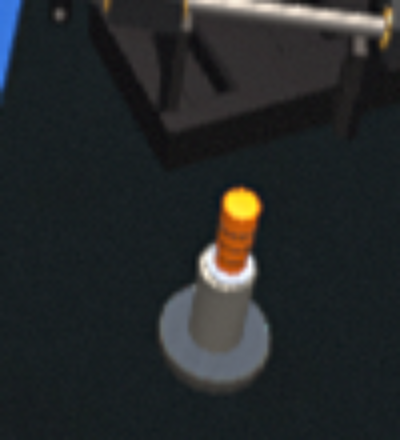

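The pin is seated upright in the stand. Next I'll fetch the middle block, keeping the jaws at 0.7 opening.

```bash
python3 -m creep '[{"linear":[0.005,-0.031,0.02],"twist":[0,0,0],"fingers":-0.4},{"linear":[0.01,-0.063,0.041],"twist":[0,0,0],"fingers":-0.4},{"linear":[0.015,-0.095,0.062],"twist":[0,0,0],"fingers":-0.4},{"linear":[0.02,-0.127,0.083],"twist":[0,0,0],"fingers":-0.4},{"linear":[0.025,-0.16,0.104],"twist":[0,0,0],"fingers":-0.4},{"linear":[0.027,-0.19,0.124],"twist":[0,0,0],"fingers":-0.4},{"linear":[0.027,-0.222,0.145],"twist":[0,0,0],"fingers":-0.4},{"linear":[0.027,-0.251,0.164],"twist":[0,0,0],"fingers":-0.4}]'; python3 -m creep '[{"linear":[0,0,0],"twist":[0,0,0],"fingers":-0.4},{"linear":[0,0,0],"twist":[0,0,0],"fingers":-0.4}]'; python3 - <<'E'
from h import *
plan([.5762,.0383,.16],-4.3)
im,d=viewer.get_image("wrist");cv2.imwrite("pics/w7.png",im[:,:,::-1])
E
```

```text
time: 14.78
position: [0.5767, 0.0366, 0.1585]
tool_rot: [0.059, 1.57, -0.06]
ft_force: [0.8, -0.2, 0.5]
grip_width: 0.7
time: 14.95
position: [0.5766, 0.036, 0.1585]
tool_rot: [0.062, 1.57, -0.064]
ft_force: [-1.0, 1.6, -0.5]
grip_width: 0.703
t 14.95 pos [0.5766 0.036  0.1585] az -4.61 tilt 0.07 F [-1.   1.6 -0.5] w 0.703
linear [-0.0015, 0.0022, -0.0006] twist [-0.31, -0.02, 0.07]
```

View pics/w7.png

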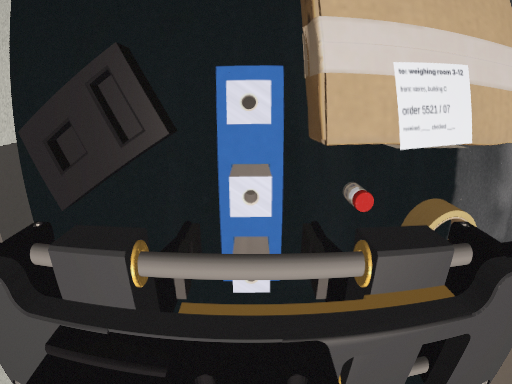

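```bash
python3 -m creep '[{"linear":[0.03,0.002,0],"twist":[0,0,0],"fingers":-0.4},{"linear":[0.06,0.002,0],"twist":[0,0,0],"fingers":-0.4},{"linear":[0.085,0.002,0],"twist":[0,0,0],"fingers":-0.4},{"linear":[0.1,0.002,0],"twist":[0,0,0],"fingers":-0.4},{"linear":[0.107,0.002,0],"twist":[0,0,0],"fingers":-0.4},{"linear":[0.107,0.002,0],"twist":[0,0,0],"fingers":-0.4}]'; python3 -m creep '[{"linear":[0,0,0],"twist":[0,0,0],"fingers":1},{"linear":[0,0,0],"twist":[0,0,0],"fingers":1},{"linear":[0,0,0],"twist":[0,0,0],"fingers":1},{"linear":[0,0,0],"twist":[0,0,0],"fingers":1},{"linear":[0,0,0],"twist":[0,0,0],"fingers":1},{"linear":[0,0,0],"twist":[0,0,0],"fingers":1},{"linear":[0,0,0],"twist":[0,0,0],"fingers":1},{"linear":[0,0,0],"twist":[0,0,0],"fingers":1}]' 40; python3 - <<'E'
from h import *
plan([.5762,.0383,.16],-4.3)
E
```

```text
time: 15.5
position: [0.5745, 0.0428, 0.0502]
tool_rot: [0.057, 1.574, -0.057]
ft_force: [1.2, -0.1, 0.3]
grip_width: 0.705
time: 16.17
position: [0.577, 0.0411, 0.0529]
tool_rot: [0.06, 1.569, -0.059]
ft_force: [-1.3, 0.5, 6.0]
grip_width: 0.408
t 16.17 pos [0.577  0.0411 0.0529] az -4.31 tilt 0.07 F [-1.3  0.5  6. ] w 0.408
linear [-0.1071, -0.0027, -0.0005] twist [-0.01, 0.06, -0.04]
```

```bash
python3 -m creep '[{"linear":[-0.02,0,0],"twist":[0,0,0],"fingers":1},{"linear":[-0.05,0,0],"twist":[0,0,0],"fingers":1},{"linear":[-0.085,0,0],"twist":[0,0,0],"fingers":1},{"linear":[-0.11,0,0],"twist":[0,0,0],"fingers":1},{"linear":[-0.11,0,0],"twist":[0,0,0],"fingers":1}]' 40; python3 - <<'E'
from h import *
plan([.4937,-.355,.165],9.3)
im,d=viewer.get_image("side");cv2.imwrite("pics/s8.png",im[:,:,::-1])
E
```

```text
time: 16.58
position: [0.5797, 0.0409, 0.1674]
tool_rot: [0.061, 1.561, -0.057]
ft_force: [0.8, -0.1, -1.3]
grip_width: 0.408
t 16.58 pos [0.5797 0.0409 0.1674] az -4.33 tilt 0.53 F [ 0.8 -0.1 -1.3] w 0.408
linear [0.0009, -0.4013, -0.0559] twist [-13.63, 0.52, -0.09]
```

View pics/s8.png

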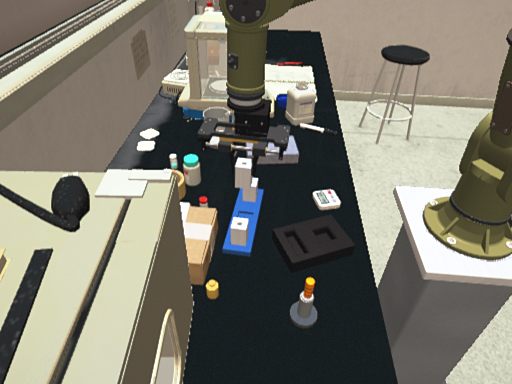

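The block is lifted at about (243,170), and the empty middle recess shows at (245,205). Moving towards the light grey insert at (275,150).

```bash
python3 -m creep '[{"linear":[0,-0.035,-0.005],"twist":[-1.2,0.5,0],"fingers":1},{"linear":[0,-0.072,-0.01],"twist":[-2.5,0.5,0],"fingers":1},{"linear":[0,-0.109,-0.015],"twist":[-3.7,0.5,0],"fingers":1},{"linear":[0,-0.146,-0.02],"twist":[-5,0.5,0],"fingers":1},{"linear":[0,-0.183,-0.025],"twist":[-6.2,0.5,0],"fingers":1},{"linear":[0,-0.22,-0.03],"twist":[-7.5,0.5,0],"fingers":1},{"linear":[0,-0.257,-0.035],"twist":[-8.7,0.5,0],"fingers":1},{"linear":[0,-0.29,-0.04],"twist":[-10,0.5,0],"fingers":1}]' ; python3 - <<'E'
from h import *
plan([.4937,-.355,.165],9.3)
E
```

```text
time: 17.3
position: [0.5125, -0.2472, 0.1598]
tool_rot: [-0.077, 1.581, 0.079]
ft_force: [0.9, 0.4, -1.3]
grip_width: 0.41
t 17.3 pos [ 0.5125 -0.2472  0.1598] az 5.69 tilt 0.69 F [ 0.9  0.4 -1.3] w 0.41
linear [-0.005, -0.1054, -0.0294] twist [-3.61, -0.68, -0.1]
```

```bash
python3 -m creep '[{"linear":[-0.002,-0.035,-0.01],"twist":[-1.2,-0.6,0],"fingers":1},{"linear":[-0.004,-0.07,-0.02],"twist":[-2.4,-0.6,0],"fingers":1},{"linear":[-0.005,-0.095,-0.027],"twist":[-3.6,-0.6,0],"fingers":1},{"linear":[-0.005,-0.105,-0.029],"twist":[-3.6,-0.6,0],"fingers":1},{"linear":[-0.005,-0.105,-0.029],"twist":[-3.6,-0.6,0],"fingers":1},{"linear":[-0.005,-0.105,-0.029],"twist":[-3.6,-0.6,0],"fingers":1},{"linear":[-0.005,-0.105,-0.029],"twist":[-3.6,-0.6,0],"fingers":1}]' ; python3 - <<'E'
from h import *
plan([.4937,-.355,.165],9.3)
p=viewer.camera_params("wrist");K,T=p["K"],p["cam_to_world"]
im,d=viewer.get_image("wrist");cv2.imwrite("pics/w9.png",im[:,:,::-1])
np.savez("w9.npz",im=im,d=d,K=K,T=T)
for l in ["foam_hole0","block_b"]:print([(np.round(x["centre"],4).tolist(),round(x["conf"],2)) for x in nets.place_of("wrist",l)])
plan([.4937,-.355,.165],9.3)
E
```

```text
time: 17.88
position: [0.4968, -0.3501, 0.1657]
tool_rot: [-0.126, 1.567, 0.132]
ft_force: [0.4, 0.1, -1.7]
grip_width: 0.408
t 17.88 pos [ 0.4968 -0.3501  0.1657] az 9.42 tilt 0.22 F [ 0.4  0.1 -1.7] w 0.408
linear [0.0007, -0.0043, -0.0039] twist [0.12, 0.04, -0.21]
[([0.4932, -0.2842, 0.0358], 0.74)]
[([0.4974, -0.3552, 0.1173], 0.73)]
t 18.03 pos [ 0.4973 -0.3505  0.1668] az 9.46 tilt 0.17 F [-0.3  0.3 -2.2] w 0.414
linear [0.0018, -0.0038, -0.0043] twist [0.16, 0.11, -0.13]
```

View pics/w9.png

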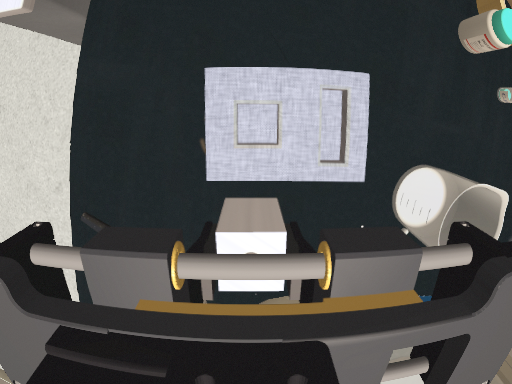

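The cutout shows at about (258,124), with the held block at (251,240). Measuring both from the depth.

```bash
python3 - <<'E'
from h import *
f=np.load("w9.npz");im,d,K,T=f["im"],f["d"],f["K"],f["T"]
W=wcloud(d,K,T);v,u=np.mgrid[:384,:512]
z=W[...,2]
m=(z>.025)&(z<.042)&(v>50)&(v<190)&(u>190)&(u<380); print("foam",m.sum(),np.median(z[m]),[np.round(t,1) for t in rect(W[m])])
lab=im.astype(int)
c=cv2.resize(im[90:165,220:300],None,fx=7,fy=7,interpolation=cv2.INTER_NEAREST);cv2.imwrite("pics/w9z.png",c[:,:,::-1])
m=(z>.005)&(z<.026)&(v>95)&(v<155)&(u>230)&(u<288)
print("cutout",m.sum(),np.median(z[m]),[np.round(t,1) for t in rect(W[m])] if m.any() else 0)
fl=m&(z<.016); print("floor",fl.sum(),[np.round(t,1) for t in rect(W[fl])] if fl.sum()>3 else 0)
for uu in (240,258,275): print([round(float(t),3) for t in z[100:150:4,uu]])
b=(z>.08)&(u>215)&(u<290)&(v>195)&(v<295)
q=W[b&(v<232)];print("block side face z",q[:,2].min(),q[:,2].max(),q.mean(0).round(4))
t=b&(v>233)&(v<250); print("top",np.median(z[t]))
tt=b&(v>229)&(v<255)&(im.min(-1)>150);q=W[tt];print(q.min(0).round(4),q.max(0).round(4))
Rz=R.from_euler("z",-9.4,degrees=True).as_matrix()
q2=(q-[.497,-.3503,0])@Rz.T; print("in tool",q2.min(0).round(4),q2.max(0).round(4))
sd=b&(v>200)&(v<229);q2=(W[sd]-[.497,-.3503,0])@Rz.T;print("side face tooly",np.median(q2[:,1]),q2.min(0).round(4),q2.max(0).round(4))
lo=sd&(v<206);q=W[lo]; print('bottom edge',q[:,2].min(), np.median(q2[:,0]))
E
```

```text
foam 14848 0.03413338773284172 [array([ 523.1, -282.6]), array([160.8, 110. ]), np.float64(9.4)]
cutout 1626 0.012335981296298343 [array([ 493.4, -287.7]), array([41. , 39.7]), np.float64(9.2)]
floor 1542 [array([ 493.3, -287.6]), array([40.9, 39.5]), np.float64(9.3)]
[0.035, 0.012, 0.013, 0.013, 0.012, 0.013, 0.012, 0.012, 0.013, 0.012, 0.013, 0.03, 0.035]
[0.035, 0.013, 0.014, 0.011, 0.012, 0.013, 0.012, 0.012, 0.013, 0.012, 0.01, 0.03, 0.035]
[0.033, 0.014, 0.013, 0.012, 0.012, 0.012, 0.013, 0.013, 0.012, 0.011, 0.013, 0.028, 0.033]
block side face z 0.11833889882824489 0.31744831579277233 [ 0.495  -0.3355  0.1538]
top 0.17892454091350807
[ 0.4775 -0.3593  0.1545] [ 0.5144 -0.2772  0.3174]
in tool [-0.0177 -0.0091  0.1545] [0.0187 0.0741 0.3174]
side face tooly 0.014739082257511185 [-0.0202  0.0091  0.1253] [0.0228 0.0741 0.3174]
bottom edge 0.12528440553054032 0.0004494104049494869
```

View pics/w9z.png

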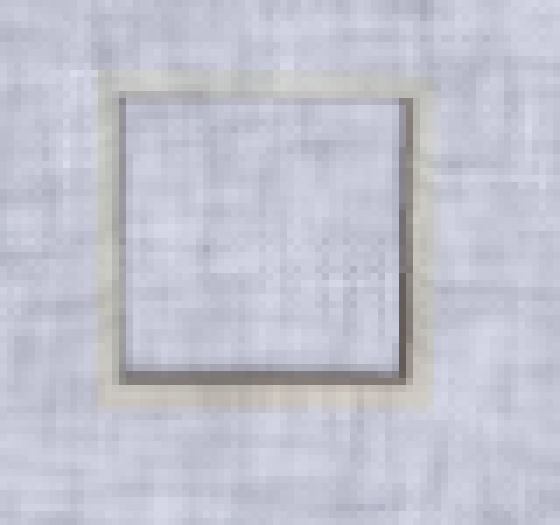

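```bash
python3 - <<'E'
from h import *
f=np.load("w9.npz");im,d,K,T=f["im"],f["d"],f["K"],f["T"]
W=wcloud(d,K,T);v,u=np.mgrid[:384,:512]
Rz=R.from_euler("z",-9.4,degrees=True).as_matrix();Q=(W-[.497,-.3503,0])@Rz.T
b=(u>226)&(u<276)&(v>200)&(v<229)&(Q[...,1]<.03)
q=Q[b]
A=np.c_[q[:,0],q[:,2]-.15,np.ones(len(q))]
r=np.linalg.lstsq(A,q[:,1],rcond=None)[0];print("yaw deg",np.degrees(r[0]),"pitch deg",np.degrees(r[1]),"y at mid",r[2], q[:,2].min(),q[:,2].max(), np.std(A@r-q[:,1]))
for zz in (.125,.135,.145,.155,.165,.175):
    s=abs(q[:,2]-zz)<.004; print(zz,s.sum(),np.median(q[s,1]).round(4) if s.any() else 0)
t=(u>222)&(u<280)&(v>234)&(v<246)&(W[...,2]<.2);q=Q[t];A=np.c_[q[:,:2],np.ones(len(q))];r=np.linalg.lstsq(A,q[:,2],rcond=None)[0];print("top plane deg",np.degrees(r[:2]),r[2], q.min(0),q.max(0))
E
```

```text
yaw deg 0.13880263672374465 pitch deg -0.302419922808387 y at mid 0.014754244417119365 0.12528440553054032 0.17415132270714925 0.00021636167797240842
0.125 78 0.0148
0.135 183 0.0148
0.145 210 0.0148
0.155 242 0.0148
0.165 259 0.0147
0.175 110 0.0147
top plane deg [0.19402956 1.75814208] 0.17859994961104622 [-0.01409042  0.00691556  0.17697119] [0.01489266 0.01370306 0.18078812]
```

```bash
python3 -m creep '[{"linear":[0,0.03,0.003],"twist":[0,0,0],"fingers":1},{"linear":[0,0.055,0.0066],"twist":[0,0,0],"fingers":1},{"linear":[0,0.0655,0.0066],"twist":[0,0,0],"fingers":1},{"linear":[0.02,0.0655,0.0066],"twist":[0,0,0],"fingers":1},{"linear":[0.045,0.0655,0.0066],"twist":[0,0,0],"fingers":1},{"linear":[0.065,0.0655,0.0066],"twist":[0,0,0],"fingers":1},{"linear":[0.07,0.0655,0.0066],"twist":[0,0,0],"fingers":1},{"linear":[0.07,0.0655,0.0066],"twist":[0,0,0],"fingers":1}]' ; python3 - <<'E'
from h import *
plan([.4928,-.2846,.0575],9.3)
im,d=viewer.get_image("side");cv2.imwrite("pics/s10.png",cv2.resize(im[90:200,200:340],None,fx=4,fy=4)[:,:,::-1])
plan([.4928,-.2846,.0575],9.3)
E
```

```text
time: 18.7
position: [0.4915, -0.2857, 0.0959]
tool_rot: [-0.126, 1.568, 0.13]
ft_force: [-0.2, -0.2, -2.3]
grip_width: 0.413
t 18.7 pos [ 0.4915 -0.2857  0.0959] az 9.35 tilt 0.16 F [-0.2 -0.2 -2.3] w 0.413
linear [0.0384, 0.0008, 0.0015] twist [0.05, -0.06, -0.15]
t 18.75 pos [ 0.4925 -0.2865  0.0974] az 9.33 tilt 0.1 F [ 0.4 -0.4 -1.3] w 0.415
linear [0.0399, 0.0018, 0.0006] twist [0.03, 0.07, -0.06]
```

View pics/s10.png

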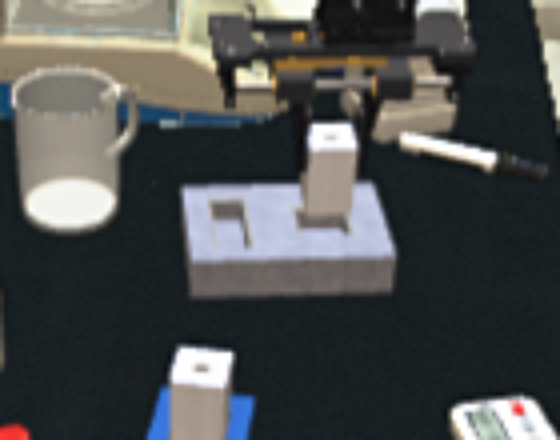

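The block is about 15 mm above the cutout and aligned with it. I'll trim by about 1 mm and lower slowly.

```bash
python3 -m creep '[{"linear":[0.006,0.0012,0.0008],"twist":[0,0,0],"fingers":1},{"linear":[0.012,0.0012,0.0008],"twist":[0,0,0],"fingers":1},{"linear":[0.016,0.0012,0.0008],"twist":[0,0,0],"fingers":1},{"linear":[0.02,0.0012,0.0008],"twist":[0,0,0],"fingers":1},{"linear":[0.023,0.0012,0.0008],"twist":[0,0,0],"fingers":1},{"linear":[0.023,0.0012,0.0008],"twist":[0,0,0],"fingers":1}]'; python3 -m creep '[{"linear":[0.003,0,0],"twist":[0,0,0],"fingers":1},{"linear":[0.006,0,0],"twist":[0,0,0],"fingers":1},{"linear":[0.006,0,0],"twist":[0,0,0],"fingers":1}]'
```

```text
time: 19.25
position: [0.4927, -0.2853, 0.0736]
tool_rot: [-0.126, 1.566, 0.129]
ft_force: [-0.0, 0.3, -1.8]
grip_width: 0.408
time: 19.5
position: [0.4928, -0.2853, 0.0677]
tool_rot: [-0.126, 1.566, 0.129]
ft_force: [-0.9, 1.0, -2.2]
grip_width: 0.407
```

No contact forces; the block is entering the cutout cleanly. Continuing down to the floor.

```bash
python3 -m creep '[{"linear":[0.003,0,0],"twist":[0,0,0],"fingers":1},{"linear":[0.006,0,0],"twist":[0,0,0],"fingers":1},{"linear":[0.008,0,0],"twist":[0,0,0],"fingers":1},{"linear":[0.008,0,0],"twist":[0,0,0],"fingers":1}]'; python3 -m creep '[{"linear":[0.0015,0,0],"twist":[0,0,0],"fingers":1},{"linear":[0.003,0,0],"twist":[0,0,0],"fingers":1},{"linear":[0.003,0,0],"twist":[0,0,0],"fingers":1}]'
```

```text
time: 19.83
position: [0.4928, -0.2852, 0.0597]
tool_rot: [-0.126, 1.566, 0.129]
ft_force: [-1.3, 0.5, -2.6]
grip_width: 0.409
time: 20.08
position: [0.4932, -0.2855, 0.059]
tool_rot: [-0.126, 1.565, 0.129]
ft_force: [-3.4, 2.2, 8.9]
grip_width: 0.41
```

```bash
python3 -m creep '[{"linear":[0.0015,0,0],"twist":[0,0,0],"fingers":1},{"linear":[0.003,0,0],"twist":[0,0,0],"fingers":1},{"linear":[0.003,0,0],"twist":[0,0,0],"fingers":1}]'; python3 -c "
from h import *
plan([.4928,-.2846,.0575],9.3)"
```

```text
time: 20.33
position: [0.4933, -0.2856, 0.0589]
tool_rot: [-0.124, 1.565, 0.13]
ft_force: [-11.0, 7.0, 31.1]
grip_width: 0.406
t 20.33 pos [ 0.4933 -0.2856  0.0589] az 9.29 tilt 0.27 F [-11.    7.   31.1] w 0.406
linear [0.0014, 0.001, -0.0003] twist [-0.01, 0.16, -0.22]
```

The block is bottomed: force rose to 31 N with no further travel. I'll relax, release and retreat upward.

```bash
python3 -m creep '[{"linear":[-0.004,0,0],"twist":[0,0,0],"fingers":0.9},{"linear":[-0.004,0,0],"twist":[0,0,0],"fingers":-0.4},{"linear":[-0.004,0,0],"twist":[0,0,0],"fingers":-0.4},{"linear":[-0.004,0,0],"twist":[0,0,0],"fingers":-0.4},{"linear":[-0.004,0,0],"twist":[0,0,0],"fingers":-0.4},{"linear":[-0.004,0,0],"twist":[0,0,0],"fingers":-0.4}]'; python3 -m creep '[{"linear":[-0.03,0,0],"twist":[0,0,0],"fingers":-0.4},{"linear":[-0.065,0,0],"twist":[0,0,0],"fingers":-0.4},{"linear":[-0.1,-0.02,0],"twist":[0,0,0],"fingers":-0.4},{"linear":[-0.12,-0.05,0],"twist":[0,0,0],"fingers":-0.4},{"linear":[-0.13,-0.07,0],"twist":[0,0,0],"fingers":-0.4},{"linear":[-0.13,-0.07,0],"twist":[0,0,0],"fingers":-0.4},{"linear":[-0.13,-0.07,0],"twist":[0,0,0],"fingers":-0.4}]';python3 - <<'E'
from h import *
plan([.4928,-.2846,.2],9.3)
p=viewer.camera_params("wrist");K,T=p["K"],p["cam_to_world"]
im,d=viewer.get_image("wrist");cv2.imwrite("pics/w11.png",im[:,:,::-1])
W=wcloud(d,K,T)
m=(abs(W[...,2]-.072)<.02)&(np.hypot(W[...,0]-.493,W[...,1]+.2875)<.035)&(im.min(-1)>150);q=W[m]
t=q[abs(q[:,2]-np.median(q[:,2]))<.006];print(len(t),np.median(t[:,2]),[np.round(x,1) for x in rect(t)])
A=np.c_[t[:,:2]-t[:,:2].mean(0),np.ones(len(t))];print("top slope deg",np.degrees(np.linalg.lstsq(A,t[:,2],rcond=None)[0][:2]))
for n in("side","top"):
    im,d=viewer.get_image(n);cv2.imwrite(f"pics/{n}11.png",im[:,:,::-1]);W=cloud(n,d,viewer.camera_params(n))
    for cx,cy in((.58,.118),(.568,-.041),(.492,-.287)):
        m=(W[...,2]>.058)&(W[...,2]<.08)&(np.hypot(W[...,0]-cx,W[...,1]-cy)<.035)&(im.min(-1)>130);q=W[m]
        print(n,len(q),[np.round(x,1) for x in rect(q)] if len(q)>3 else 0,np.median(q[:,2]) if len(q) else 0)
    for l in("jar","vial","weight","pin","stand_top"):print(l,[np.round(x["centre"],3).tolist() for x in nets.place_of(n,l)[:2]])
E
```

```text
time: 20.83
position: [0.493, -0.2854, 0.0579]
tool_rot: [-0.126, 1.566, 0.128]
ft_force: [0.6, 0.7, 0.2]
grip_width: 0.668
time: 21.42
position: [0.5039, -0.356, 0.1884]
tool_rot: [-0.125, 1.565, 0.126]
ft_force: [0.9, 0.4, -0.3]
grip_width: 0.705
t 21.42 pos [ 0.5039 -0.356   0.1884] az 9.16 tilt 0.11 F [ 0.9  0.4 -0.3] w 0.705
linear [-0.0116, 0.0723, 0.0005] twist [-0.14, 0.11, -0.01]
1479 0.07226699793545432 [array([ 495.7, -289.2]), array([35.9, 35.5]), np.float64(9.2)]
top slope deg [-0.00114808 -0.11848572]
side 205 [array([579.7, 117.6]), array([40.2, 36.6]), np.float64(85.2)] 0.06532233543160304
side 142 [array([568.3, -41.3]), array([38.8, 36.5]), np.float64(88.8)] 0.06547515176518665
side 109 [array([ 493.1, -286.6]), array([35.2, 40.1]), np.float64(10.9)] 0.07051720337117129
jar [[0.744, -0.111, 0.0]]
vial [[0.688, 0.018, 0.0]]
weight [[0.624, 0.265, 0.0]]
pin []
stand_top [[0.436, 0.297, 0.062], [0.746, -0.109, 0.003]]
top 128 [array([579.5, 118.4]), array([37. , 36.9]), np.float64(87.5)] 0.06612298990799959
top 122 [array([568.2, -40.8]), array([34.8, 36.2]), np.float64(89.0)] 0.06579667341325257
top 133 [array([ 493.3, -288.4]), array([35.9, 37. ]), np.float64(9.3)] 0.07241171890071385
jar [[0.749, -0.116, -0.002]]
vial [[0.685, 0.014, 0.003]]
weight [[0.62, 0.267, 0.001]]
pin [[0.435, 0.303, 0.006]]
stand_top [[0.431, 0.3, 0.002], [0.432, 0.298, 0.068]]
```

View pics/w11.png

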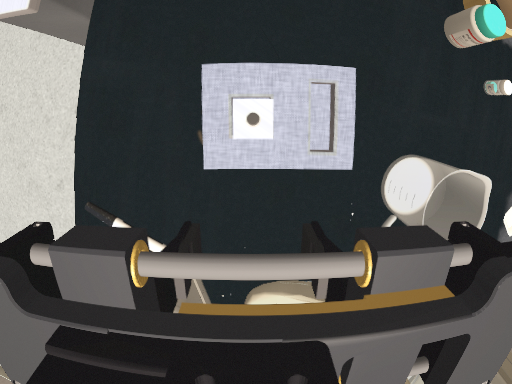

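View pics/side11.png

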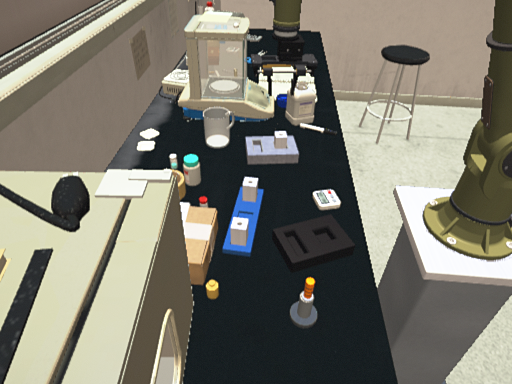

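The wrist view shows the block flat in the cutout at (253,119), top at 72 mm and level. The side view shows the other blocks at (240,232) and (250,185), and the pin in its stand at (309,290). Handing in.

```bash
python3 -c "
from h import *
job.close_job(); print(readout.get_state()['time'])"
```

```text
the job is handed in; nothing more can be done
the job is handed in; nothing more can be done
```

I probed all three bores from left to right. The left and right bores go through; the tip went about 48 mm down with no resistance. The middle one is blind, with contact about 28 mm down and the force rising to 12 N. I then put the pin back in its stand and pressed the middle block into the cutout of the light grey foam insert. The job was handed in at about 22 s of the 66 s allowed, and no verdict was reported.

- **Blind block:** its top is at 72 mm, the fully home height, and level to about 0.1°. Its centre is within about 3 mm of the cutout's centre.
- **Other blocks and pin:** the two other blocks measure within about 1 mm of their starting places. The pictures show the pin upright in its stand.
- **Jar, vial and weight:** all are within the detector's scatter (about 5 mm) of their first readings.
- **Gripper:** it is open and clear of everything.

**Cameras:** the top and wrist cameras disagreed by about 2 mm in x throughout. I used the wrist camera for the fits. The side camera did not detect the pin by name in the last check, but the top camera did.

**Choice of insert:** I chose between the two inserts partly on reach. The other one is charcoal and its cutout is 0.39 m from the base axis, out of the arm's range. The light one looks slightly bluish, so its colour alone did not settle it.

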